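Set up the bottle-labelling stand

ROBOT

A 6-joint arm with a two-finger parallel gripper is mounted at the origin on a cart in front of the work surface, level with it; the furniture and walls round the work are solid. World frame = base frame: x ahead of the robot, y to its left, z up, the work surface at z = 0. Lengths are in m, angles in rad, forces in N, time in s.
With the tool pointing down it reaches from about 0.325 to 0.775 m from the base axis. Payload 5.5 kg.
Tool frame: the origin (TCP) lies between the finger pads; the fingertips stand 8 mm ahead of it and the grasp point (between the pads) lies 11 mm behind it (tcp_to_tips is the distance from the TCP to the fingertips, in m); z points along the fingers, y is the direction in which the jaws open and shut (so a half turn about z gives the same grasp; the last joint's range is limited). The gripper opens to 88 mm and grips with 3 to 60 N. Pads are 20 mm wide; open, the fingers measure 115 mm over their backs; the gripper's body (75 mm by 178 mm) begins 61 mm behind the grasp point.
Start: joints at [1.089, 0.091, 1.231, -0, 1.82, -0.057], TCP at [0.247, 0.547, 0.231] pointing down, gripper open.
Joint ranges: [-2.87, 2.87], [-0.86, 2.18], [0.17, 2.46], [-1.51, 4.65], [0.06, 2.69], [-2.65, 2.65]. Speed limits (rad/s): [2.57, 2.57, 3.01, 3.14, 3.14, 3.14].

INTERFACE

Orientations are given as a unit quaternion [w, x, y, z].
In Python, from bench import * gives the robot as it stands. Calls block until the motion is done:
- move_to(position, orientation): joint-space move of the TCP to a pose.
- move_l(position, speed=0.15, orientation=None): straight line of the TCP; orientation=None keeps the orientation; speed is the mean speed in m/s.
- movej(angles): joint-space move.
- gripper_open() and close(): open the fingers fully, or close them until they stop; the grip force is fixed at half the most.
- hold(seconds).
- inverse_kinematics(position, orientation): joint angles nearest the present ones, or None.
- state(): the state.
- get_image(name): name is "scene" or "top" or "wrist"; returns a dict with "frame" (400x640x3 uint8, blue, green, red), "depth" (400x640 float32, m along the optical axis (not along the pixel's ray), 0 where there is no reading), "camera_matrix" (3x3 intrinsics, pixels), "view" (4x4, takes a point from world to camera coordinates). Camera axes: x right, y up, looking along -z (the intrinsics and any distortion apply to the point x, -y, -z); pixel columns grow to the right and rows downward; lengths in m; the calibration is good to about 2 mm. A picture is of the moment at which its call begins.
A pose or a line that the arm cannot do raises IKError and nothing moves.
- job_done(): hands the job in, once; it reports no verdict.
The state is a dict: "time": time; "joint_pos": joint angles; "dq": joint speeds; "joint_torque": joint torques, N m; "ee_pos": TCP position; "ee_rot": TCP orientation; "ft_force": force on the tool from outside, world axes, zero at the start; "moment": the same for the moment, N m; "finger_gap": finger opening in m.
Only numpy, scipy, OpenCV 4.12 (cv2) and the standard library are available. Lean on these libraries where they do the work, as an engineer would, in place of code of your own. Each camera call takes 0.05 s, during which the arm holds its last target.

TASK

Set up the bottle-labelling stand: first swing its folded orange leg all the way out until it snaps into its end detent. Only then push the stiff blue end stop along the rods, away from you, until its pointer lies over the red band on the scale, and do not push it past the band. Leave the bottles and the other things on the worktop where they are.

Things in the scene. Friction and masses are not known exactly. Their poses are not given: they have to be found in the camera images.
- stand: Grey labelling stand, fixed: plate 240 mm long along own x (away from the robot, yaw 0 to 0.28 rad), y -62 to +50 mm, top z 22 mm. Origin on the worktop, under the midline between the rods. Two 16 mm steel rods along x at y -22 and +22 mm, tops at z 50 mm; black end blocks 90 mm wide, 16 mm thick, middles at x -112 and +112 mm, tops at z 56 mm. White scale on the -y edge, leg on the +y side.
- leg (a joint): Angle of the orange leg about its upright pivot: 0 = folded along the stand's +y side, pointing to its -x; grows as the free end swings out to the stand's +y (clockwise from above); 1.57 = square to the stand, at its end. Starts at 0.05 to 0.5. Light friction (0.5 N at the grip post); from 1.23 a spring detent resists (about 4 N) and pushes it back; past 1.47 it snaps to 1.57 and is held.
- leg_hinge (a point): Point on the leg's pivot axis, 60 mm above the worktop. The pivot hub (32 mm diameter) is 34 mm high; a 52 mm orange tail, square to the leg, runs into a black detent housing (30 mm high) beside the stand when the leg is out.
- leg_grip (a point): Point on the axis of the upright black grip post (18 mm diameter, orange ring, top at z 82 mm) on the leg's free end, 60 mm up and 105 mm from the pivot axis. It stands on a 28 mm orange disc; disc and leg bar (16 mm wide) have their tops at z 26 mm. Around: wall cabinets overhang beyond x 0.60 m above z 0.46 m, a tall press stands at x 0.61, y 0.19 m; a hand leaning back clears them.
- end_stop (a joint): Position in m of the blue end stop along the stand's +x: 0 = nearest the robot, 0.125 = farthest. Stiff: it takes about 5 N to move and stays where it is left. Starts at 0 to 0.02.
- stop_face (a point): Point on the blue stop's near face (towards the stand's -x), mid-width, 75 mm above the worktop. The stop is an upright plate 20 mm thick along x, 80 mm wide along y, z 28 to 98 mm; foot 30 mm thick below z 40 mm; brass bushes round the rods stand 6 mm proud of the faces below z 54 mm; above that the face is flat. The space behind it is open from above.
- pointer (a point): Tip line of the black pointer (2.5 mm wide) on the stop's -y side, just above the scale.
- mark (a point): Middle of the red band on the white scale (10 mm along the stand's x, 18 mm wide), at the pointer's height; axes as the stand's. The band lies 35 to 85 mm farther along +x than the pointer at the start. Touching cannot move it.
- brown_bottle: Amber bottle with white cap, 50 mm diameter, 119 mm tall, loose, standing to the right of the stand; origin at the centre of its underside. To be left alone.
- roll: Roll of labels, 68 mm diameter, 29 mm high, loose, lying flat to the right of the stand; origin at the centre of its underside. To be left alone.
- small_bottle: Amber bottle with white cap, 34 mm diameter, 92 mm tall, loose, standing to the left of the stand; origin under its centre. To be left alone.
- kitchen_timer: White timer, 64x64x19 mm, loose, lying to the left of the stand; origin under its centre. To be left alone.
- cup: Clear beaker, 52 mm diameter, 70 mm tall, loose, standing to the left of the stand; origin under its centre. To be left alone.

How it is judged:
By the outcome, as a careful person would: the job done as asked, in the order asked, and still so for the second after the job is handed in, with the robot touching nothing.
It also fails if it takes over 64 s, if anything falls off the work surface, if the arm or the gripper's body presses on something with over 40 N, if the wrist force passes 120 N, or if a joint passes its speed limit or range.

## Working session

There is one attempt and no reset: what is moved stays moved. The work goes in short steps, each a Python script; the robot and the scene stay as the last script left them, time stands still between calls to the robot, and variables do not carry over. Pictures are saved under pics/ and viewed, and the job is handed in when it is done.

```bash
ls; mkdir -p pics
python3 - <<'E'
from bench import *
import cv2,numpy as np
for n in ("scene","top","wrist"):
    d=get_image(n); cv2.imwrite(f"pics/{n}0.png",d["frame"]); np.savez(f"pics/{n}0.npz",**d)
    print(n,d["camera_matrix"].round(1).tolist(),np.linalg.inv(d["view"]).round(3).tolist(), [k for k in d])
s=state();print(s)
E
```

```text
pics
scene [[386.0, 0.0, 324.2], [0.0, 386.0, 201.8], [0.0, 0.0, 1.0]] [[0.475, 0.611, -0.633, -0.237], [-0.88, 0.325, -0.347, -0.464], [-0.006, 0.722, 0.692, 0.851], [0.0, 0.0, 0.0, 1.0]] ['frame', 'depth', 'camera_matrix', 'view']
top [[512.4, 0.0, 319.1], [0.0, 512.4, 203.5], [0.0, 0.0, 1.0]] [[-0.004, 0.991, -0.133, 0.301], [-1.0, -0.001, 0.022, -0.073], [0.021, 0.133, 0.991, 1.565], [0.0, 0.0, 0.0, 1.0]] ['frame', 'depth', 'camera_matrix', 'view']
wrist [[336.8, 0.0, 315.4], [0.0, 336.8, 195.8], [0.0, 0.0, 1.0]] [[0.412, -0.874, -0.257, 0.178], [0.911, 0.395, 0.118, 0.579], [-0.002, -0.283, 0.959, 0.383], [0.0, 0.0, 0.0, 1.0]] ['frame', 'depth', 'camera_matrix', 'view']
{'time': 0.15, 'joint_pos': array([ 1.08929464e+00,  9.16782297e-02,  1.23159635e+00, -2.01297856e-05,
        1.81980658e+00, -5.67048560e-02]), 'dq': array([ 6.23819922e-05, -2.07359374e-03, -5.35212945e-03,  7.26509485e-04,
       -3.25420198e-04, -1.99870266e-03]), 'joint_torque': array([ 2.37920824e-03, -4.47046316e+01, -4.06908202e+01,  6.99432800e-02,
        2.74322683e-02, -1.08449910e-04]), 'ee_pos': array([0.24719273, 0.54647929, 0.22977852]), 'ee_rot': array([-1.88466589e-04,  2.10807383e-01,  9.77527336e-01, -7.20058740e-04]), 'ft_force': array([ 0.19364248, -0.51232458, -0.24139276]), 'moment': array([-0.00107025, -0.02888796,  0.00181033]), 'finger_gap': 0.08744775883589377}
```

View pics/scene0.png

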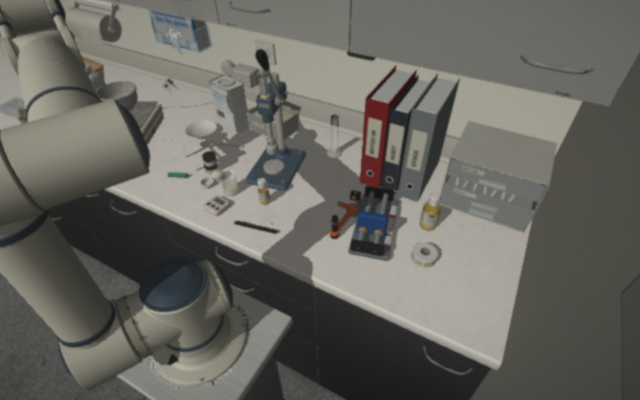

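View pics/top0.png

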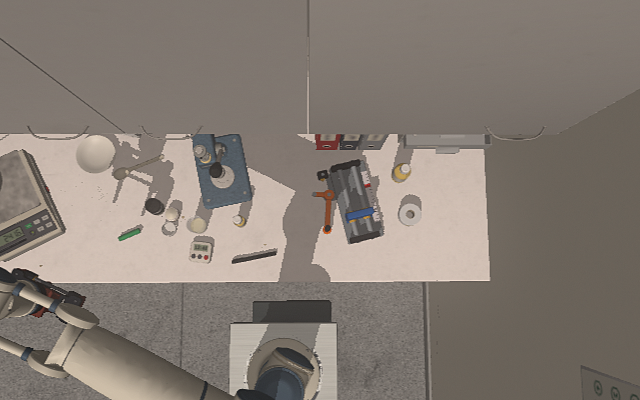

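View pics/wrist0.png

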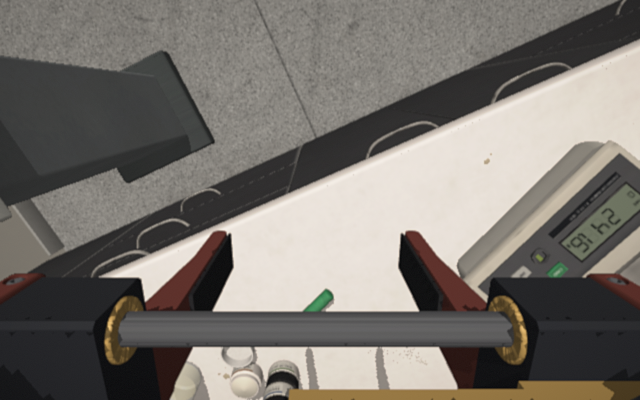

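The scene view shows the stand at about (373,222), with the blue stop at (373,222) and the leg post at (335,228). In the top view the leg runs from the hinge at (328,195) to the post at (327,229), the blue stop is at (360,214), and the red band is near (366,182). I'll zoom in on both.

Run:
```python
import cv2,numpy as np
d=np.load("pics/top0.npz");f=d["frame"][150:250,300:400]
cv2.imwrite("pics/topz.png",cv2.resize(f,(600,600),interpolation=cv2.INTER_CUBIC))
d=np.load("pics/scene0.npz");f=d["frame"][180:270,315:435]
cv2.imwrite("pics/scenez.png",cv2.resize(f,(800,600),interpolation=cv2.INTER_CUBIC))
```

```text
(no output)
```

View pics/topz.png

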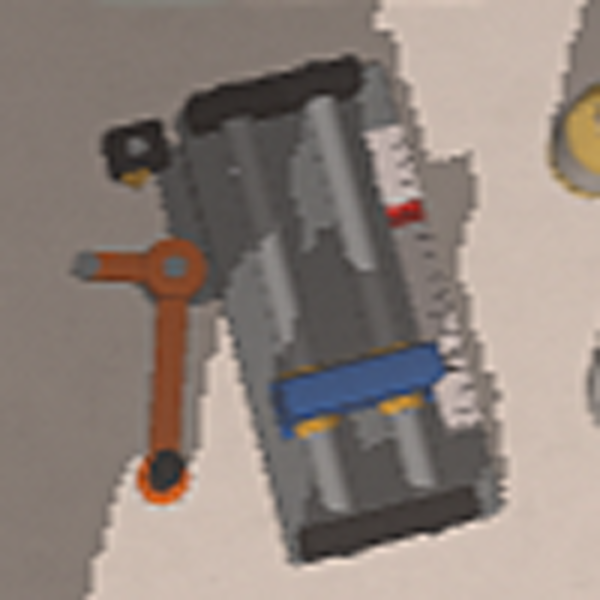

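View pics/scenez.png

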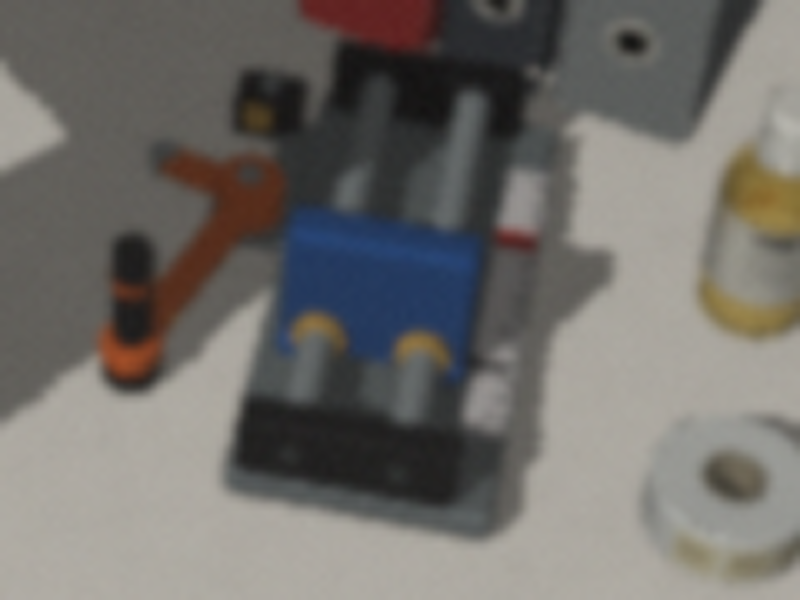

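```bash
cat > h.py <<'E'
import cv2,numpy as np
def ray(d,u,v):
    K=d["camera_matrix"];M=np.linalg.inv(d["view"])
    c=np.array([(u-K[0,2])/K[0,0],-(v-K[1,2])/K[1,1],-1.0])
    return M[:3,3],M[:3,:3]@c
def atz(d,u,v,z):
    o,r=ray(d,u,v);return o+r*(z-o[2])/r[2]
def proj(d,P):
    P=np.atleast_2d(P);V=d["view"];c=P@V[:3,:3].T+V[:3,3];K=d["camera_matrix"]
    return np.c_[K[0,0]*c[:,0]/-c[:,2]+K[0,2],K[1,1]*(-c[:,1])/-c[:,2]+K[1,2]]
def cloud(d):
    v,u=np.mgrid[0:400,0:640];o,_=ray(d,0,0);M=np.linalg.inv(d["view"]);K=d["camera_matrix"]
    c=np.stack([(u-K[0,2])/K[0,0],-(v-K[1,2])/K[1,1],-np.ones_like(u)],-1)*d["depth"][...,None]
    return c@M[:3,:3].T+o
E
python3 - <<'E'
from h import *
d=np.load("pics/top0.npz")
def z2(u,v): return (u+.5)/6-.5+300,(v+.5)/6-.5+150
def P(n,u,v,z): print(n,atz(d,*z2(u,v),z).round(4))
P("hinge",177,266,.034);P("posttop",168,462,.082);P("disc",161,483,.026)
for n,u,v in [("FL",190,103),("FR",355,60),("FRn",360,92),("FLn",195,132),("NLn",303,562),("NRn",480,517),("NRf",474,487),("NLf",299,530)]: P(n,u,v,.056)
P("mark",406,213,.024);P("stopL",277,385,.098);P("stopR",440,347,.098)
P("stopLn",290,415,.098);P("stopRn",443,375,.098)
C=cloud(d);sub=C[150:250,300:400]
hsv=cv2.cvtColor(d["frame"],cv2.COLOR_BGR2HSV)[150:250,300:400]
def st(n,m): 
    q=sub[m];print(n,m.sum(),np.median(q,0).round(4),np.percentile(q[:,2],[10,90]).round(3))
h,s,v=[hsv[...,i].astype(int) for i in range(3)]
yy,xx=np.mgrid[0:100,0:100]
st("red",((h<6)|(h>172))&(s>140)&(xx>60)&(xx<75)&(yy<45))
st("blue",(h>100)&(h<125)&(s>110)&(sub[...,2]>.085))
st("blk",(sub[...,2]>.05)&(sub[...,2]<.062)&(v<60)&(xx>45)&(yy>75))
st("blkF",(sub[...,2]>.05)&(sub[...,2]<.062)&(v<60)&(xx>25)&(yy<30))
st("postcap",(sub[...,2]>.072)&(xx<40)&(yy>60))
E
```

```text
hinge [ 0.5351 -0.1373  0.034 ]
posttop [ 0.4318 -0.1304  0.082 ]
disc [ 0.4262 -0.1289  0.026 ]
FL [ 0.6142 -0.1435  0.056 ]
FR [ 0.6363 -0.2265  0.056 ]
FRn [ 0.6199 -0.2288  0.056 ]
FLn [ 0.5995 -0.1459  0.056 ]
NLn [ 0.3847 -0.1974  0.056 ]
NRn [ 0.4066 -0.285   0.056 ]
NRf [ 0.4214 -0.2823  0.056 ]
NLf [ 0.4004 -0.1956  0.056 ]
mark [ 0.5639 -0.2547  0.024 ]
stopL [ 0.4674 -0.1824  0.098 ]
stopR [ 0.4857 -0.2613  0.098 ]
stopLn [ 0.4529 -0.1885  0.098 ]
stopRn [ 0.4721 -0.2625  0.098 ]
red 14 [ 0.5641 -0.2543  0.0242] [0.016 0.029]
blue 160 [ 0.4694 -0.2239  0.0972] [0.092 0.102]
blk 18 [ 0.3971 -0.2355  0.0553] [0.052 0.058]
blkF 139 [ 0.6202 -0.1851  0.0558] [0.051 0.059]
postcap 38 [ 0.4274 -0.1286  0.0836] [0.078 1.565]
```

```bash
cat >> h.py <<'E'
from scipy.spatial.transform import Rotation as Ro
def orient(yaw,lean,flip=True):
    """tool x horizontally along yaw (or opposite if flip); hand leaned back (towards world -x) by lean"""
    a=yaw+(np.pi if flip else 0)
    x=np.array([np.cos(a),np.sin(a),0]);z=np.array([0,0,-1.]);y=np.cross(z,x)
    R=Ro.from_euler('y',-lean)*Ro.from_matrix(np.c_[x,y,z])
    q=R.as_quat();return np.r_[q[3],q[:3]],R.as_matrix()
def tcp_for_tip(tip,R): return np.asarray(tip)-0.008*R[:,2]
E
python3 - <<'E'
from bench import *
from h import *
q,R=orient(0.247,0.25); print(R.round(2))
close()
move_l([0.30,0.25,0.26],speed=0.3)
move_to([0.36,-0.17,0.26],q)
s=state();print(s["time"],s["joint_pos"].round(2),s["ee_pos"].round(4),s["ft_force"].round(2),s["finger_gap"])
for n in ("top","wrist"):
    d=get_image(n); cv2.imwrite(f"pics/{n}1.png",d["frame"]); np.savez(f"pics/{n}1.npz",**d)
E
```

```text
[[-0.94 -0.24  0.25]
 [-0.24  0.97  0.  ]
 [-0.24 -0.06 -0.97]]
4.3 [-0.66 -0.66  1.81  0.16  1.79 -2.43] [ 0.3604 -0.1694  0.2599] [-1.12 -0.18 -0.38] 6.807845780486038e-05
```

View pics/wrist1.png

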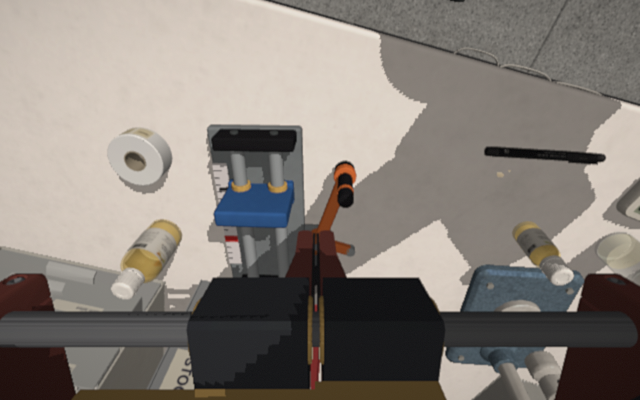

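The wrist view shows the stop at (255,205), the scale at left (220-235,165-275), the red band at (232,238), the post at (344,180), and the brown bottle at (150,255). I'll zoom in on the pointer and band.

Run:
```python
import cv2,numpy as np
d=np.load("pics/wrist1.npz");f=d["frame"][120:280,190:370]
cv2.imwrite("pics/w1z.png",cv2.resize(f,None,fx=3.75,fy=3.75,interpolation=cv2.INTER_CUBIC))
d=np.load("pics/top1.npz");f=d["frame"][150:250,300:400]
cv2.imwrite("pics/t1z.png",cv2.resize(f,(600,600),interpolation=cv2.INTER_CUBIC))
```

```text
(no output)
```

View pics/w1z.png

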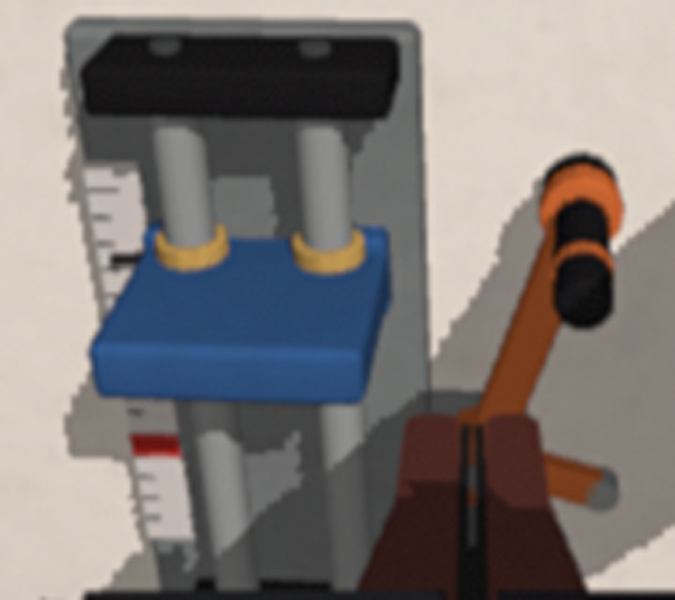

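View pics/t1z.png

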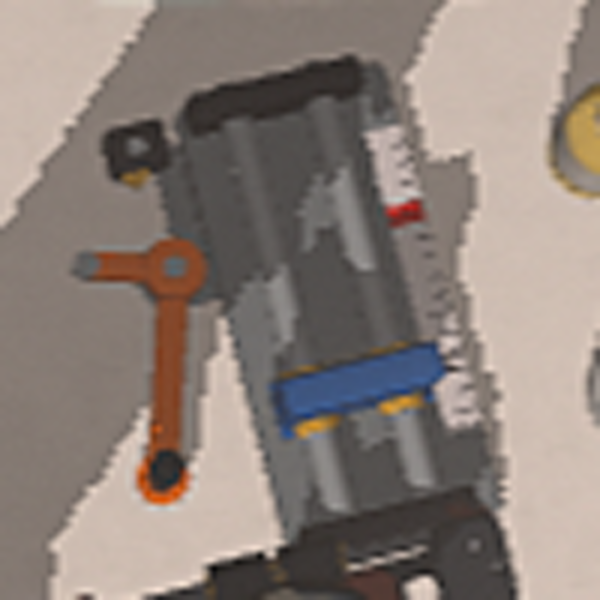

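Run:
```python
from h import *
d=np.load("pics/wrist1.npz")
def P(n,u,v,z):
    p=atz(d,(u+.5)/3.75-.5+190,(v+.5)/3.75-.5+120,z);print(n,p.round(4));return p
th=.247;ax=np.array([np.cos(th),np.sin(th),0])
for z in (.024,.028):
    a=P("ptrL",113,262,z);a2=P("ptrR",137,260,z);m=P("mark",156,445,z);print((m-a)@ax,(m-a2)@ax)
P("posttop",583,304,.082);P("disc",582,200,.026);P("postring",584,252,.06)
# plate corners z .022
A=P("NL",418,28,.022);B=P("NR",70,28,.022);print(np.arctan2(A[1]-B[1],A[0]-B[0])-np.pi/2)
A=P("blkNL",397,42,.056);B=P("blkNR",112,40,.056)
A=P("stopL",362,358,.098);B=P("stopR",93,350,.098);print(np.arctan2(A[1]-B[1],A[0]-B[0])-np.pi/2)
e=proj(d,[[.5351,-.1373,.034]]);print("hinge px zoom",(e-[190,120])*3.75)
```

```text
ptrL [ 0.4884 -0.2784  0.024 ]
ptrR [ 0.4853 -0.2705  0.024 ]
mark [ 0.5624 -0.2552  0.024 ]
0.07746992574269941 0.07848218326458217
ptrL [ 0.4858 -0.2774  0.028 ]
ptrR [ 0.4828 -0.2696  0.028 ]
mark [ 0.559  -0.2544  0.028 ]
0.07662350089130773 0.07762469863851895
posttop [ 0.4275 -0.1316  0.082 ]
disc [ 0.4224 -0.1325  0.026 ]
postring [ 0.4227 -0.1323  0.06  ]
NL [ 0.3819 -0.1959  0.022 ]
NR [ 0.4098 -0.3     0.022 ]
0.2618055669969104
blkNL [ 0.3752 -0.2     0.056 ]
blkNR [ 0.3955 -0.2778  0.056 ]
stopL [ 0.452  -0.1888  0.098 ]
stopR [ 0.4707 -0.263   0.098 ]
0.2459593958832067
hinge px zoom [[479.47751983 476.863051  ]]
```

```bash
cat > leg.py <<'E'
from bench import *
from h import *
TH=.25; H=np.array([.5345,-.137]); L=.105
c,s=np.cos(TH),np.sin(TH); S=np.array([[c,-s],[s,c]])
NA=TH+np.pi/4; n=np.array([np.cos(NA),np.sin(NA)])
q,R=orient(NA,0.25,flip=False)
def post(a): return H+L*S@np.array([-np.cos(a),np.sin(a)])
def tcp(a,gap,z): 
    p=post(a)-n*(.019+gap); return tcp_for_tip([p[0],p[1],z],R)
E
python3 - <<'E'
from leg import *
print(post(.32),post(1.57))
for a,g,z in [(.32,.012,.13),(.32,.012,.042),(.8,0,.042),(1.2,0,.042),(1.57,0,.042)]:
    p=tcp(a,g,z);j=inverse_kinematics(p,q);print(a,p.round(3),None if j is None else np.round(j,2))
E
```

```text
[ 0.42975714 -0.129656  ] [ 0.50844158 -0.03528491]
0.32 [ 0.412 -0.156  0.138] [-0.54 -0.58  1.98  0.13  1.53  0.  ]
0.32 [ 0.412 -0.156  0.05 ] [-0.54 -0.56  2.12  0.13  1.36 -0.02]
0.8 [ 0.433 -0.098  0.05 ] [-0.37 -0.56  2.12  0.09  1.35  0.16]
1.2 [ 0.462 -0.068  0.05 ] [-0.27 -0.49  2.08  0.07  1.31  0.26]
1.57 [ 0.497 -0.052  0.05 ] [-0.21 -0.38  2.    0.05  1.28  0.32]
```

Run:
```python
from leg import *
move_to(tcp(.32,.012,.16),q)
f0=state()["ft_force"]
move_l(tcp(.32,.012,.042),speed=.15)
print(state()["time"],(state()["ft_force"]-f0).round(2))
for a in np.r_[.32,.4:.81:.1]:
    move_l(tcp(a,0,.042),speed=.12)
    st=state();f=st["ft_force"]-f0;print(round(a,2),round(st["time"],2),f.round(1))
    if np.linalg.norm(f)>15: print("STOP");break
for k in ("top","wrist"):
    d=get_image(k);np.savez(f"pics/{k}2.npz",**d);cv2.imwrite(f"pics/{k}2.png",d["frame"])
    if k=="top": cv2.imwrite("pics/t2z.png",cv2.resize(d["frame"][150:250,290:390],(600,600),interpolation=cv2.INTER_CUBIC))
```

```text
7.425 [-0.6   0.87  1.06]
0.32 7.67 [-0.6  0.4  1.1]
0.4 7.92 [-0.5 -0.9  0. ]
0.5 8.18 [0.3 0.2 1.1]
0.6 8.43 [0.4 0.  0.4]
0.7 8.68 [-0.6  0.3  1.2]
0.8 8.93 [-0.4  0.5  1.1]
```

View pics/t2z.png

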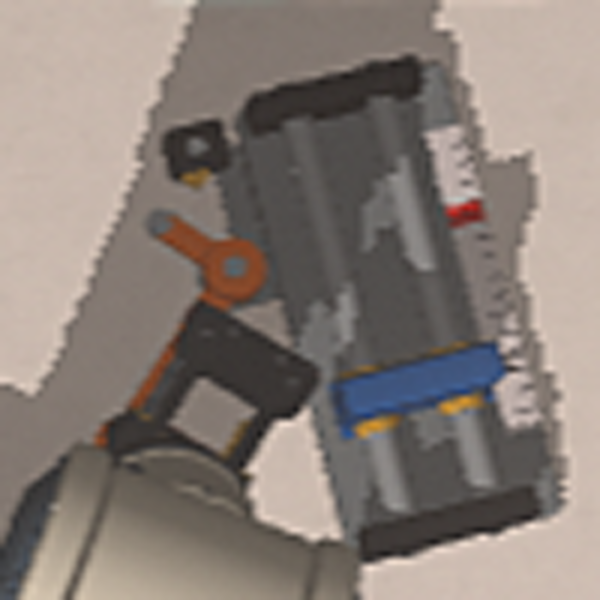

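View pics/wrist2.png

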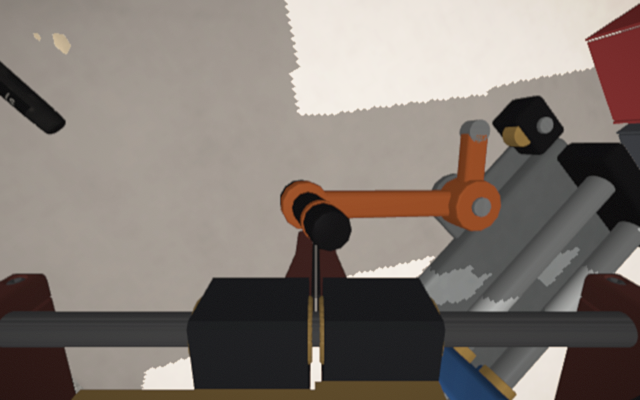

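The leg is following and its post sits against the closed fingertips at (316,235). The tail has turned to about 0.8 rad, so I'll carry on through the detent.

Run:
```python
from leg import *
f0=np.zeros(3)
for a in [.95,1.1,1.2,1.28,1.35,1.41,1.46,1.5,1.53,1.55,1.57]:
    move_l(tcp(a,0,.042),speed=.1)
    st=state();f=st["ft_force"];print(round(a,2),round(st["time"],2),f.round(1))
    if np.linalg.norm(f)>20: print("STOP");break
for k in ("top","wrist"):
    d=get_image(k);np.savez(f"pics/{k}3.npz",**d);cv2.imwrite(f"pics/{k}3.png",d["frame"])
    if k=="top": cv2.imwrite("pics/t3z.png",cv2.resize(d["frame"][150:250,290:390],(600,600),interpolation=cv2.INTER_CUBIC))
```

```text
0.95 9.33 [-0.3 -0.1  0. ]
1.1 9.64 [0.  0.2 0.2]
1.2 9.9 [-1.  -0.1  0.1]
1.28 10.15 [-2.7 -1.2 -0.1]
1.35 10.4 [-1.  -1.6 -1.8]
1.41 10.65 [ 0.6 -0.3 -0.5]
1.46 10.9 [-0.7 -0.9  0.6]
1.5 11.15 [ 0.1  0.2 -0.1]
1.53 11.4 [-0.2  0.6 -0.3]
1.55 11.65 [-0.9  0.1  0.2]
1.57 11.9 [-6.1 -3.8  3.1]
```

View pics/t3z.png

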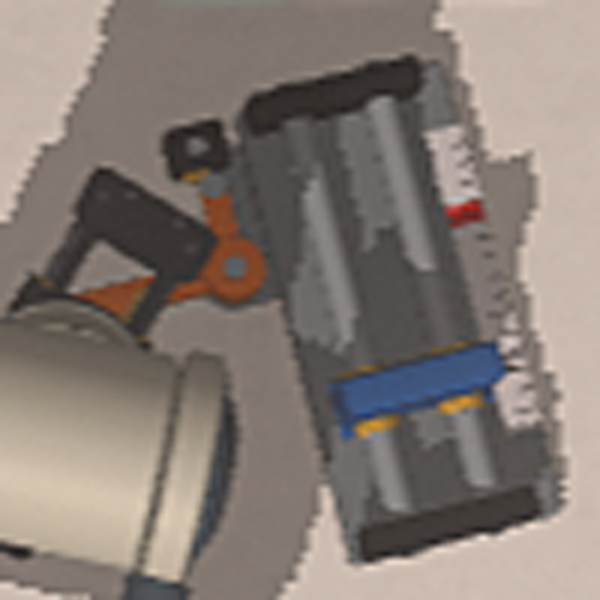

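View pics/wrist3.png

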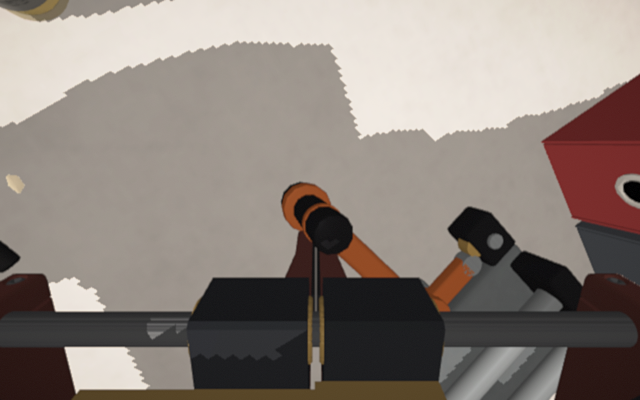

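```bash
cat > stop.py <<'E'
from bench import *
from h import *
TH=.25; ax=np.array([np.cos(TH),np.sin(TH)]); F=np.array([.462,-.226])
q,R=orient(TH,0.25,flip=False)
def tcp(dx,z):   # dx = nominal displacement of face from its start (front of tip touches at 0)
    p=F+ax*(dx-.0097); return tcp_for_tip([p[0],p[1],z],R)
E
python3 - <<'E'
import leg
from stop import *
p=leg.tcp(1.57,.03,.042)
move_l(p,speed=.15)
move_l(p+[0,0,.12],speed=.25)
d=get_image("top");np.savez("pics/top4.npz",**d)
cv2.imwrite("pics/t4z.png",cv2.resize(d["frame"][150:250,290:390],(600,600),interpolation=cv2.INTER_CUBIC))
for dx,z in [(-.025,.17),(-.025,.064),(0,.064),(.08,.064)]:
    j=inverse_kinematics(tcp(dx,z),q);print(tcp(dx,z).round(3),None if j is None else np.round(j,2))
move_to(tcp(-.025,.17),q)
st=state();print(st["time"],st["ft_force"].round(1))
for k in ("top","scene","wrist"):
    d=get_image(k);np.savez(f"pics/{k}5.npz",**d);cv2.imwrite(f"pics/{k}5.png",d["frame"])
    if k=="top":cv2.imwrite("pics/t5z.png",cv2.resize(d["frame"][150:250,290:390],(600,600),interpolation=cv2.INTER_CUBIC))
E
```

```text
[ 0.426 -0.235  0.178] [-0.68 -0.42  1.8   0.16  1.57  0.65]
[ 0.426 -0.235  0.072] [-0.68 -0.4   1.97  0.16  1.38  0.62]
[ 0.451 -0.228  0.072] [-0.64 -0.35  1.93  0.15  1.36  0.67]
[ 0.528 -0.209  0.072] [-0.51 -0.17  1.79  0.13  1.31  0.79]
13.7417 [ 0.4  0.3 -0.9]
```

View pics/t5z.png

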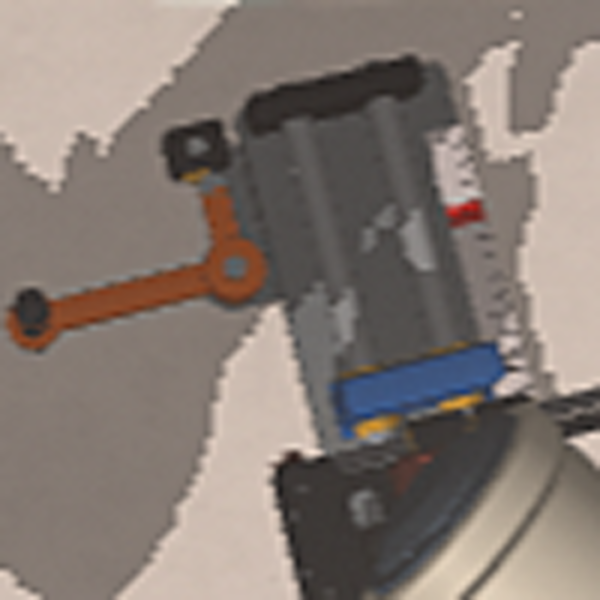

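View pics/wrist5.png

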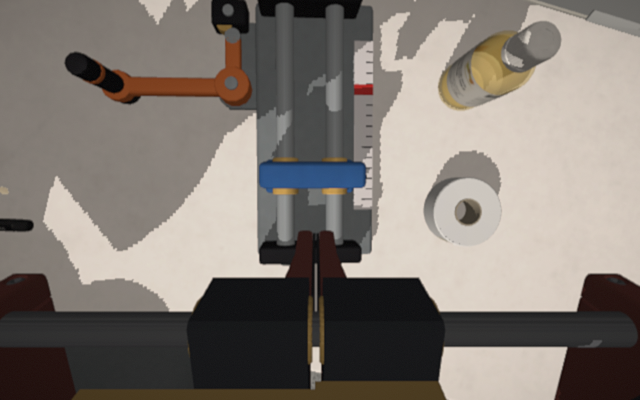

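View pics/scene5.png

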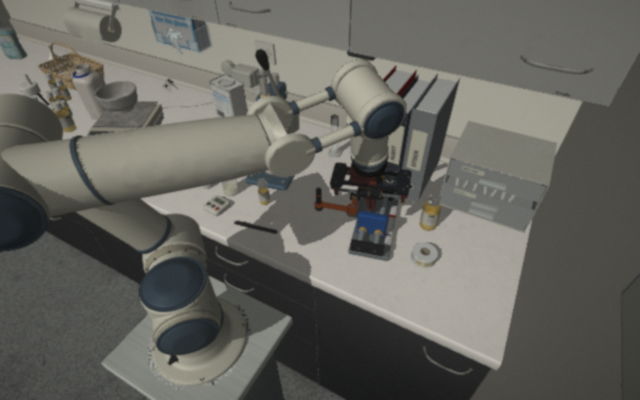

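The wrist view shows the leg square to the stand with its tail in the housing (hinge (232,85), post base (122,87)). The fingers at (317,250) are lined up behind the blue stop at (313,177), and the red band is at (363,89). Next I push the stop part-way and then look.

Run:
```python
from stop import *
move_l(tcp(-.025,.064),speed=.2)
f0=state()["ft_force"]
for dx in [-.008,-.003,.002,.007,.012,.03,.05,.065]:
    move_l(tcp(dx,.064),speed=.05)
    st=state();f=st["ft_force"]-f0;e=(st["ee_pos"]-tcp(dx,.064))
    print(dx,round(st["time"],2),f.round(1),(e[:2]@ax*1e3).round(1))
    if np.linalg.norm(f)>30: print("STOP");break
for k in ("top","wrist"):
    d=get_image(k);np.savez(f"pics/{k}6.npz",**d);cv2.imwrite(f"pics/{k}6.png",d["frame"])
    if k=="top":cv2.imwrite("pics/t6z.png",cv2.resize(d["frame"][150:250,290:390],(600,600),interpolation=cv2.INTER_CUBIC))
```

```text
-0.008 15.07 [ 0.6 -0.6  0.3] 0.3
-0.003 15.32 [-0.2  0.2  0.1] -0.0
0.002 15.57 [-3.4 -0.6 -0.3] -0.3
0.007 15.82 [-2.9 -0.9 -0.5] -0.2
0.012 16.07 [-2.6 -1.4 -0.5] -0.1
0.03 16.57 [-1.  -1.7 -2.2] 0.1
0.05 17.12 [-2.1 -2.4 -1.6] -0.0
0.065 17.57 [-1.5 -2.2 -0.6] -0.0
```

View pics/t6z.png

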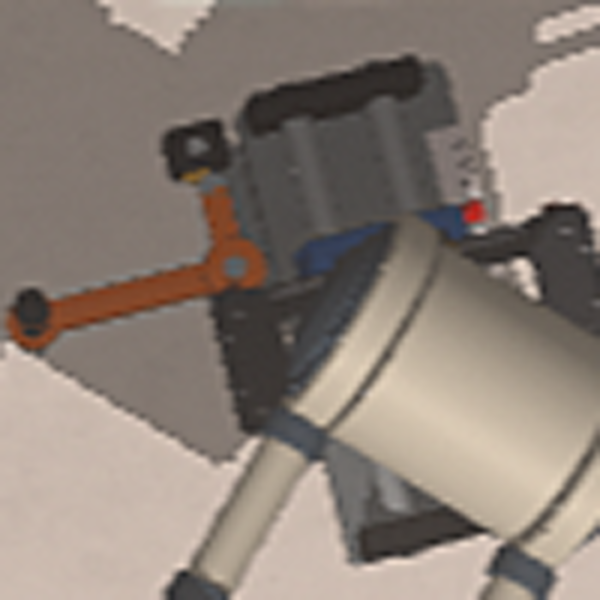

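View pics/wrist6.png

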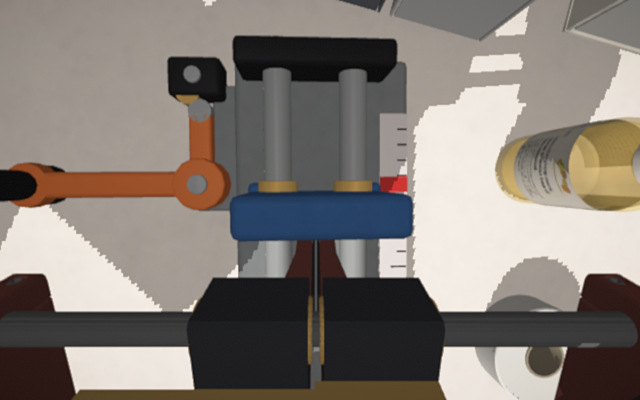

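Contact came at about dx = 0, so the stop has moved about 65 mm and should have about 12 mm left. From here the stop hides the pointer, so I'll back off to measure.

```bash
cat > look.py <<'E'
from stop import *
import sys
def look(tag,dx):
    move_l(tcp(dx-.04,.064),speed=.2)
    p=tcp(dx-.05,.17)
    p[:2]+=-.05*np.array([-ax[1],ax[0]])-.04*ax
    move_l(p,speed=.3)
    st=state();print(st["time"])
    for k in ("top","wrist","scene"):
        d=get_image(k);np.savez(f"pics/{k}{tag}.npz",**d);cv2.imwrite(f"pics/{k}{tag}.png",d["frame"])
E
python3 - <<'E'
from look import *
look("7",.065)
E
```

```text
18.6
```

View pics/wrist7.png

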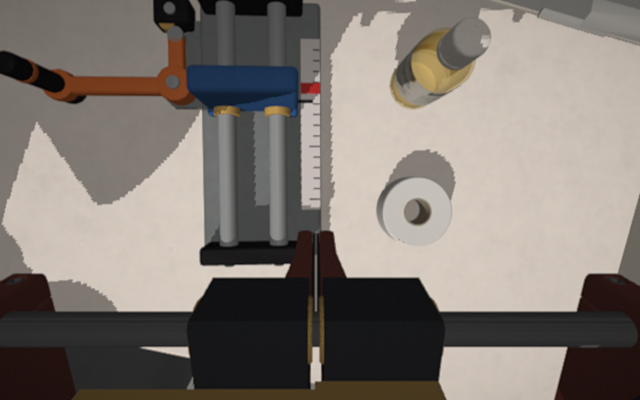

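Run:
```python
from h import *
d=np.load("pics/wrist7.npz");f=d["frame"][60:130,260:350]
cv2.imwrite("pics/w7z.png",cv2.resize(f,None,fx=8,fy=8,interpolation=cv2.INTER_CUBIC))
d=np.load("pics/scene7.npz");f=d["frame"][190:240,360:420]
cv2.imwrite("pics/s7z.png",cv2.resize(f,None,fx=10,fy=10,interpolation=cv2.INTER_CUBIC))
```

```text
(no output)
```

View pics/w7z.png

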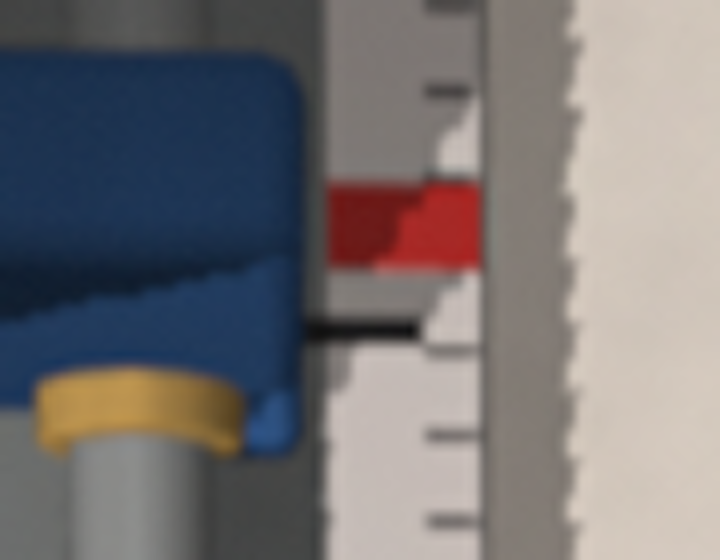

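View pics/s7z.png

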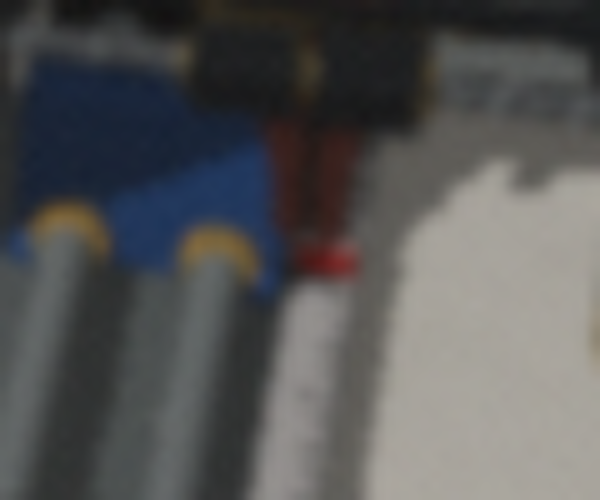

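```bash
cat > meas.py <<'E'
from h import *
def meas(npz,pu,pv,mu,mv):
    d=np.load(npz);ax=np.array([np.cos(.25),np.sin(.25),0])
    for zs,zp in [(.024,.024),(.024,.026),(.024,.028)]:
        a=atz(d,pu,pv,zp);m=atz(d,mu,mv,zs);print(zs,zp,a.round(4),m.round(4),((m-a)@ax*1e3).round(2))
E
python3 - <<'E'
from meas import *
z=lambda u,v:((u+.5)/8-.5+260,(v+.5)/8-.5+60)
meas("pics/wrist7.npz",*z(365,330),*z(405,227))
E
```

```text
0.024 0.024 [ 0.5498 -0.2543  0.024 ] [ 0.5626 -0.2559  0.024 ] 11.95
0.024 0.026 [ 0.5494 -0.2543  0.026 ] [ 0.5626 -0.2559  0.024 ] 12.42
0.024 0.028 [ 0.5489 -0.2544  0.028 ] [ 0.5626 -0.2559  0.024 ] 12.89
```

About 12.4 mm remain (pointer at zoom row 330, band centre at row 227). I'll make the final push and check it.

Run:
```python
from look import *
move_l(tcp(.015,.17),speed=.3)
move_l(tcp(.025,.064),speed=.25)
move_l(tcp(.055,.064),speed=.1)
f0=state()["ft_force"]
for dx in (.068,.0772):
    move_l(tcp(dx,.064),speed=.03); st=state(); print(dx,(st["ft_force"]-f0).round(1),((st["ee_pos"]-tcp(dx,.064))[:2]@ax*1e3).round(2))
look("8",.077)
d=np.load("pics/wrist8.npz");f=d["frame"][40:130,250:350]
cv2.imwrite("pics/w8z.png",cv2.resize(f,None,fx=6,fy=6,interpolation=cv2.INTER_CUBIC))
```

```text
0.068 [-3.  -1.3  1.6] -0.18
0.0772 [-2.2 -1.8  1.1] -0.01
22.1083
```

View pics/w8z.png

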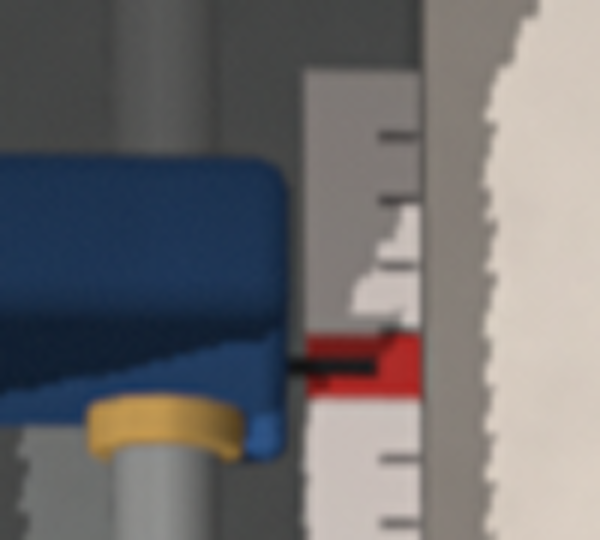

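View pics/wrist8.png

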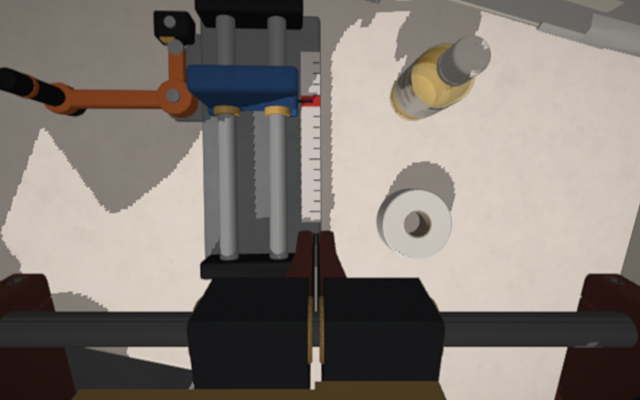

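The pointer (row 367) lies in the middle of the red band (rows 335–398). The leg is still square in its detent, and the hand is clear of everything. I'm handing in.

Run:
```python
from bench import *
print(state()["ft_force"].round(1)); print(job_done()); print(state()["time"])
```

```text
[-0.4  0.1 -0.5]
the job is handed in; nothing more can be done
None
the job is handed in; nothing more can be done
```

I set up the stand in the order asked and handed the job in at about 22 s of the 64 s allowed.

- **Leg:** I pushed the post with closed fingers round to the end. The resistance showed at about 1.28–1.35 rad, dropped away as the leg snapped in, and came back at 1.57. The last picture shows it square to the stand with its tail in the detent housing.
- **Blue stop:** I pushed it in two stages, about 77 mm in all, with a camera check between them. The last close-up has the pointer within about 1 mm of the middle of the red band and not past it.
- **Forces:** My readings, taken after each step of both pushes, stayed under 8 N.
- **Other things:** In the last wrist picture the brown bottle and the roll stand where they were. The small bottle, timer and cup are on the other side of the stand and I did not check them at the end; the hand passed above them only on the way in. The robot was touching nothing at hand-in.

None of the checks failed. The only disagreements were differences of a few millimetres between the wrist and top camera positions.

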